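# File the loose optical filters in the tray's slot

### The arm

A 6-joint arm with a two-finger parallel gripper is mounted at the origin on a cart in front of the work surface, level with it; the furniture and walls round the work are solid. World frame = base frame: x ahead of the robot, y to its left, z up, the work surface at z = 0. Lengths are in mm, angles in rad, forces in N, time in s.
With the tool pointing down it reaches from about 350 to 725 mm from the base axis. Payload 4.3 kg.
Tool frame: the origin (TCP) lies at the centre of the arm's flange, where the gripper is bolted on; the fingertips stand robot.tips_ahead ahead of it and the grasp point (between the pads) lies 155 mm ahead of it (robot.tips_ahead is the distance from the TCP to the fingertips, in mm); z points along the fingers, y is the line along which they close (so a half turn about z gives the same grasp; the last joint's range is limited). The gripper opens to 85 mm and grips with 20 to 120 N. Pads are 22 mm wide; open, the fingers measure 114 mm over their backs; the gripper's body (76 mm by 85 mm) begins 54 mm behind the grasp point. The pads swing forward as they close: fully open they stand 13 mm farther back than shut.
Start: joints at [-1.357, 0.377, 0.081, 1.274, 0, 1.46], TCP at [182.957, -545.137, 404.729] pointing down, gripper open.
Joint ranges: [-2.72, 2.72], [-0.84, 1.66], [-1.02, 1.22], [-1.77, 2.12], [-1.37, 1.28], [-3.14, 3.14]. Speed limits (rad/s): [2.57, 2.57, 3.14, 3.14, 3.14, 3.14].

### API

Orientations are given as a unit quaternion [w, x, y, z].
In Python, from bench import monitor, cams, robot gives the robot as it stands.
- The arm moves only by the tool drive_tool, never from a script. Its argument "motion" is a list of rows, each a list of 3 entries, a list of its own where there are three numbers: the turn, a rotation vector about the tool's x, y, z in rad, then the shift along the tool's x, y, z in mm, then the finger opening in mm, from 0 to 85.4. In form: [[[rx, ry, rz], [tx, ty, tz], fingers], ...]. A call has 1 to 5 rows; each row is the pose to reach, as a shift and turn from the pose commanded when the call began, along the tool's axes at that moment; what a row does not reach only later rows make up. A row lasts 1/10 s, in which the tool goes at most 50 mm and 8.59 degrees, less where a joint would pass 70% of its speed; a pose out of reach is approached as far as the arm can. A call with a gripper value outside its range is refused whole. The fingers move at their own pace and stop on an object; the grip force is fixed at half the most. Time passes only in rows, so rows that repeat a pose let the fingers close. It gives the time, the measured TCP pose, the force, the opening and the grip force at its end, in the units of the state.
- monitor.state(): the state, without advancing time (a new reading comes with each control period).
- cams.read_camera(name): name is "scene" or "side" or "wrist"; returns (picture, depth): 384x512x3 uint8, red, green, blue; 384x512 float32, mm along the optical axis (not along the pixel's ray), 0 where there is no reading.
- cams.camera_info(name): a dict with "fx", "fy", "cx", "cy" (pixels), "rvec" (rotation vector, rad) and "tvec" (3), from world to camera coordinates, as OpenCV has them; the wrist camera has in their place "T_tool_cam" (4x4, takes a point from camera to tool coordinates, whose origin is the TCP and whose axes are the flange's). Camera axes: x right, y down, z forward; pixel columns grow to the right and rows downward; lengths in mm; the calibration is good to about 2 mm. A picture is of the moment at which its call begins: read the wrist's pose just before it. camera_info takes no time and is no camera call.
- robot.close_job(): hands the job in; it is judged then, once.
Trained networks look in the newest picture that a camera, given by its name, has taken for a name from the list of things; names that differ only in an ending like _2 or _b are one class to them, and where a whole thing is asked for, a point or a joint stands for the part that bears it (a point fixed in the world has none). Each returns a list of dicts, best first, with "confidence" (0 to 1); they miss things now and then, are a little off and sometimes report something else, mostly with a low value. They report only what shows in the picture. A call takes as long as a camera call. They do not tell look-alikes from the thing itself.
- cams.search_frame(camera, target): "position" ([column, row] in pixels, amid what is visible of it).
- cams.spot_point(camera, target): "position" ([column, row] in pixels: a listed point, or the origin of a listed thing).
The state is a dict: "time_s": time; "qpos": joint angles; "joint_velocities": joint speeds; "joint_torque": joint torques, N m; "position": TCP position; "ee_rot": TCP orientation; "contact_force": force on the tool from outside, world axes, zero at the start; "ft_torque": the same for the moment, N m; "grip_width": opening from 0.0 (shut) to 1.0 (fully open); "grasp_force": force on a finger pad.
Only numpy, scipy, OpenCV 4.12 (cv2) and the standard library are available. Lean on these libraries where they do the work, as an engineer would, in place of code of your own. Each camera call takes 0.05 s, during which the arm holds its last target. There are 200 camera calls.

### The job

Three round optical filter cells lie loose in the wide pan of the white filter tray. With the fingertips, gently push them one at a time along the tray's floor, through the narrow gate in the pan's wall, until all three stand in a row completely inside the slot behind the gate; the order is free. Only push them: never lift or tip a cell, and leave the vial that stands in the pan, the vial beside the slot, the tweezers and the lamp where they are.

Things in the scene. Friction and masses are not known exactly. Their poses are not given: they have to be found in the camera images.
- filter_tray: white plastic tray fixed to the bench: a wide pan, a gate and a slot. Origin on the bench surface under the middle of the gate; x points through the gate along the slot, away from the pan, y across, z up. Floor top at z = 4 mm. Pan inside: x -145 to 0, y -85 to 85 mm. All walls: 5 mm thick, tops at z = 11 mm, so the cells stand 13 mm proud and fingertips at z 14 to 16 mm push them while passing over the walls
- gate (a point): middle of the gate, on the tray's floor, at the pan-side face of the gate wall; axes as the tray's. The opening is 36 mm wide between two round posts, in a wall at tray x = 0 to 5 mm. On the pan side two slanting lead-in walls narrow from about 65 mm apart at x = -15 mm down to the gate
- slot_end (a point): far end of the slot, on the floor in the middle of the stop wall's inner face, 112 mm past the gate; axes as the tray's. The slot is straight, 38 mm wide (one cell wide), and holds three 30 mm cells in a row with 22 mm to spare; a cell pushed in slides those ahead of it along
- cell_1: a filter cell: a short round dark metal mount, 30 mm across and 20 mm high, with a glass disc set in its top; about 45 g, loose, standing flat in the pan at the start. All three are alike. Origin: centre of its underside; z axis up
- cell_2: a filter cell: a short round dark metal mount, 30 mm across and 20 mm high, with a glass disc set in its top; about 45 g, loose, standing flat in the pan at the start. All three are alike. Origin: centre of its underside; z axis up
- cell_3: a filter cell: a short round dark metal mount, 30 mm across and 20 mm high, with a glass disc set in its top; about 45 g, loose, standing flat in the pan at the start. All three are alike. Origin: centre of its underside; z axis up
- vial_pan: small screw-cap vial, 15 mm across, 50 mm high, standing loose in a rear corner of the pan (far from the gate); bystander. Origin: centre of its underside
- vial_bench: small screw-cap vial, 15 mm across, 50 mm high, standing loose on the bench beside the slot; bystander. Origin: centre of its underside
- tweezers: steel tweezers, 128 mm long (along its y), 12 mm wide, 9 mm high, lying loose on the bench left of the pan; bystander. Origin: centre of its underside
- lamp: glass lamp on a foam block, 142 mm long (along its y), 50 mm wide, 55 mm high, lying loose on the bench to the right of the tray; bystander. Origin: centre of its underside
Things that resemble listed ones, but are neither listed nor needed, are in the scene too. What is shaped like the cell_1 but red or turquoise is not meant.

How it is judged (in metres and radians):
On the way, in this order (a step that is already met when the one before it is completed fails the run):
1. one cell is through the gate and in the slot, the other two are still in the pan ((((x of cell_1 in the frame of filter_tray between 0.012 and 0.112 m and y of cell_1 in the frame of filter_tray between -0.012 and 0.012 m and z of cell_1 in the frame of filter_tray below 0.008 m) and x of each of cell_2, cell_3 in the frame of filter_tray below 0.008 m) or ((x of cell_2 in the frame of filter_tray between 0.012 and 0.112 m and y of cell_2 in the frame of filter_tray between -0.012 and 0.012 m and z of cell_2 in the frame of filter_tray below 0.008 m) and x of each of cell_1, cell_3 in the frame of filter_tray below 0.008 m) or ((x of cell_3 in the frame of filter_tray between 0.012 and 0.112 m and y of cell_3 in the frame of filter_tray between -0.012 and 0.012 m and z of cell_3 in the frame of filter_tray below 0.008 m) and x of each of cell_1, cell_2 in the frame of filter_tray below 0.008 m))), for 0.2 s.
2. a second cell is in the slot, the third still in the pan (((x of cell_1 in the frame of filter_tray below 0.008 m and (x of cell_2 in the frame of filter_tray between 0.012 and 0.112 m and y of cell_2 in the frame of filter_tray between -0.012 and 0.012 m and z of cell_2 in the frame of filter_tray below 0.008 m) and (x of cell_3 in the frame of filter_tray between 0.012 and 0.112 m and y of cell_3 in the frame of filter_tray between -0.012 and 0.012 m and z of cell_3 in the frame of filter_tray below 0.008 m)) or (x of cell_2 in the frame of filter_tray below 0.008 m and (x of cell_1 in the frame of filter_tray between 0.012 and 0.112 m and y of cell_1 in the frame of filter_tray between -0.012 and 0.012 m and z of cell_1 in the frame of filter_tray below 0.008 m) and (x of cell_3 in the frame of filter_tray between 0.012 and 0.112 m and y of cell_3 in the frame of filter_tray between -0.012 and 0.012 m and z of cell_3 in the frame of filter_tray below 0.008 m)) or (x of cell_3 in the frame of filter_tray below 0.008 m and (x of cell_1 in the frame of filter_tray between 0.012 and 0.112 m and y of cell_1 in the frame of filter_tray between -0.012 and 0.012 m and z of cell_1 in the frame of filter_tray below 0.008 m) and (x of cell_2 in the frame of filter_tray between 0.012 and 0.112 m and y of cell_2 in the frame of filter_tray between -0.012 and 0.012 m and z of cell_2 in the frame of filter_tray below 0.008 m)))), for 0.2 s.
At the end, for the whole second after the job is handed in: all three cells stand flat and at rest inside the slot, each with its centre at least 12 mm past the pan-side face of the gate wall, and both vials still stand (x of cell_1 in the frame of filter_tray between 0.012 and 0.112 m and y of cell_1 in the frame of filter_tray between -0.012 and 0.012 m and z of each of cell_1, cell_2, cell_3 in the frame of filter_tray below 0.008 m and linear speed of each of cell_1, cell_2, cell_3 below 0.01 m/s and angle between each of cell_1, cell_2, cell_3's own z axis and vertical below 0.1 rad and x of cell_2 in the frame of filter_tray between 0.012 and 0.112 m and y of cell_2 in the frame of filter_tray between -0.012 and 0.012 m and x of cell_3 in the frame of filter_tray between 0.012 and 0.112 m and y of cell_3 in the frame of filter_tray between -0.012 and 0.012 m and angle between each of vial_pan, vial_bench's own z axis and vertical below 0.2 rad); the robot touches nothing.
It fails at once if a filter cell is lifted, carried or tipped (more than 5 mm off the tray's floor or 0.35 rad over) (z of any of cell_1, cell_2, cell_3 in the frame of filter_tray above 0.009 m or angle between any of cell_1, cell_2, cell_3's own z axis and vertical above 0.35 rad).
It fails at once if a filter cell is pressed or squeezed hard (over 20 N) (contact force between the fingers and cell_1 above 20 N or contact force between the fingers and cell_2 above 20 N or contact force between the fingers and cell_3 above 20 N).
It fails at once if a vial is moved more than 15 mm or tipped over (distance of any of vial_pan, vial_bench from where it was at the start of the episode above 0.015 m or angle between any of vial_pan, vial_bench's own z axis and vertical above 0.35 rad).
It fails at once if the tweezers or the lamp are moved more than 20 mm (distance of any of tweezers, lamp from where it was at the start of the episode above 0.02 m).
It also fails if it takes over 61 s, if anything falls off the work surface, if the arm or the gripper's body presses on something with over 40 N, if the wrist force passes 120 N, or if a joint passes its speed limit or range.

## Working session

There is one attempt and no reset: what is moved stays moved. The work goes in short steps, Python scripts to look and compute and a tool call to move; the robot and the scene stay as the last step left them, time stands still between calls to the robot, and variables do not carry over. Pictures are saved under pics/ and viewed, at most 10 in all, crops included, and the job is handed in when it is done.

Besides the shell and the picture viewer there is one more tool, called after "Emit:" by a JSON object that holds its "fn" and its "kwargs", one argument or row to a line. drive_tool: Moves the arm, as the interface text tells. Its arguments: {"type":"object","properties":{"motion":{"type":"array","items":{"type":"array"}}},"required":["motion"]}

```bash
mkdir -p pics; cat > h.py <<'E'
import numpy as np, cv2
from bench import monitor, cams, robot
from scipy.spatial.transform import Rotation as R
def cam_T(name, st=None):
    i=cams.camera_info(name)
    if 'T_tool_cam' in i:
        q=st['ee_rot']; T=np.eye(4); T[:3,:3]=R.from_quat([q[1],q[2],q[3],q[0]]).as_matrix(); T[:3,3]=st['position']
        return i, T@np.array(i['T_tool_cam'])
    M=np.eye(4); M[:3,:3]=cv2.Rodrigues(np.array(i['rvec'],float))[0]; M[:3,3]=np.ravel(i['tvec'])
    return i, np.linalg.inv(M)
def at_z(name,px,z,st=None):
    i,T=cam_T(name,st); d=T[:3,:3]@np.array([(px[0]-i['cx'])/i['fx'],(px[1]-i['cy'])/i['fy'],1]); o=T[:3,3]
    return (o+d*(z-o[2])/d[2])
def world_map(name,depth,st=None):
    i,T=cam_T(name,st); v,u=np.mgrid[:384,:512]
    P=np.stack([(u-i['cx'])/i['fx']*depth,(v-i['cy'])/i['fy']*depth,depth],-1)
    return P@T[:3,:3].T+T[:3,3]
E
python3 - <<'E'
from h import *
s=monitor.state(); print(s, robot.tips_ahead)
ims=[]
for c in ['scene','side']:
    p,d=cams.read_camera(c); np.savez(f'{c}0.npz',p=p,d=d); ims.append(p)
    cv2.imwrite(f'pics/{c}0.png',p[:,:,::-1]); print(c,cams.camera_info(c))
    for t,z in [('gate',4),('slot_end',4),('cell_1',4),('vial_pan',4),('vial_bench',0)]:
        for r in cams.spot_point(c,t): print(t,np.round(r['position'],1),round(r['confidence'],2),np.round(at_z(c,r['position'],z),1))
E
```

```text
{'time_s': 0.0, 'qpos': array([-1.35728994e+00,  3.78068093e-01,  7.96379463e-02,  1.27442026e+00,
       -4.09802285e-05,  1.46048603e+00]), 'joint_velocities': array([-1.19101367e-03,  9.33661342e-04,  2.30469504e-07,  1.47493939e-03,
       -7.10999829e-04, -2.46387757e-03]), 'joint_torque': array([ 5.77508818e-04, -4.63597798e+01,  2.69879168e+01,  2.06171873e-02,
       -3.00269921e-04, -2.18720828e-06]), 'position': array([ 182.88704943, -544.81639875,  403.76232333]), 'ee_rot': array([-1.02461532e-03,  9.86920928e-01,  1.61201818e-01, -7.34325202e-05]), 'contact_force': array([-0.97450186,  1.00250084, -0.42187294]), 'ft_torque': array([-0.07198098,  0.03296868,  0.01647321]), 'grasp_force': 0.0, 'grip_width': 1.0023953959164569} 173.4
scene {'fx': 450.3702238387399, 'fy': 450.3702238387399, 'cx': 256.30266380053297, 'cy': 186.28065419669363, 'rvec': array([ 2.13629754, -1.30073862,  0.48958374]), 'tvec': array([ -83.15241283,  385.21236109, 1046.64834083])}
gate [227.4 167.8] 0.97 [511.3 270.9   4. ]
slot_end [227.8 145.6] 0.73 [598.5 318.7   4. ]
cell_1 [253.5 179.4] 0.59 [5
[... 252 characters left out ...]
l_bench [209.6 151.1] 0.62 [552.1 360.9   0. ]
side {'fx': 488.64906461209995, 'fy': 488.64906461209995, 'cx': 261.25998642221145, 'cy': 194.49038890705282, 'rvec': array([ 0.23353125, -2.61447025,  1.5367046 ]), 'tvec': array([ 5.02143373e+02, -3.24560962e-01,  1.28359754e+03])}
gate [240.5 226.4] 0.91 [513.7 251.8   4. ]
slot_end [196.4 235.4] 0.63 [604.9 305.9   4. ]
cell_1 [251.9 208.8] 0.67 [503.3 167.9   4. ]
cell_1 [282.6 186.3] 0.67 [445.   37.2   4. ]
cell_1 [283.  217.5] 0.64 [420.9 195.6   4. ]
cell_1 [278.5 234.1] 0.57 [420.7 268.8   4. ]
cell_1 [303.6 187.6] 0.45 [388.3  35.1   4. ]
vial_pan [301.9 231.5] 0.46 [369.1 249.    4. ]
vial_bench [212.1 251.2] 0.72 [554.6 354.    0. ]
```

```bash
python3 - <<'E'
from h import *
a=np.load('scene0.npz')['p'];b=np.load('side0.npz')['p']
A=cv2.resize(a[110:260,150:320],None,fx=3.5,fy=3.5);B=cv2.resize(b[150:290,160:340],None,fx=3.3,fy=3.3)
cv2.imwrite('pics/a.png',A[:,:,::-1]);cv2.imwrite('pics/b.png',B[:,:,::-1])
E
```

```text
(no output)
```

View pics/a.png

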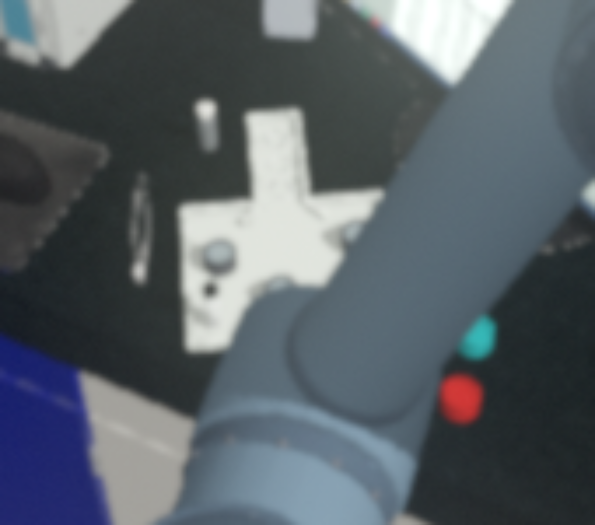

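View pics/b.png

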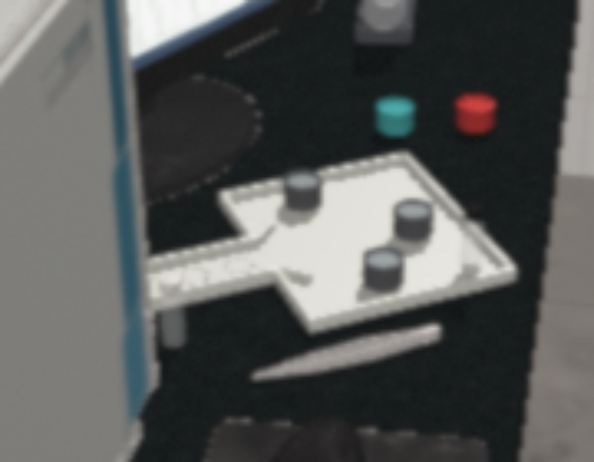

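View pics/scene0.png

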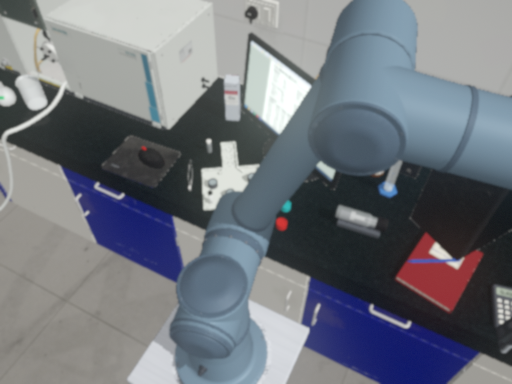

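The tray is visible: gate near scene pixel (227,168), slot leading away at a yaw of about 30°. The red and turquoise look-alikes are outside it. I'm moving above the tray.

Emit:
{"fn": "drive_tool", "kwargs": {
  "motion": [
    [[0, 0, 0], [30, -40, 0], 20],
    [[0, 0, 0], [60, -80, 0], 20],
    [[0, 0, 0], [90, -120, 0], 20],
    [[0, 0, 0], [120, -160, 0], 20],
    [[0, 0, 0], [150, -200, 0], 20]
  ]
}}

```text
time_s: 1.1
position: [261.7, -306.0, 404.8]
ee_rot: [0.0, 0.987, 0.161, 0.0]
contact_force: [0.8, -0.1, 0.0]
grip_width: 0.235
grasp_force: 0.0
```

Emit:
{"fn": "drive_tool", "kwargs": {
  "motion": [
    [[0, 0, 0], [30, -40, 0], 20],
    [[0, 0, 0], [60, -80, 0], 20],
    [[0, 0, 0], [90, -120, 0], 20],
    [[0, 0, 0], [120, -160, 0], 20],
    [[0, 0, 0], [150, -200, 0], 20]
  ]
}}

```text
time_s: 1.6
position: [340.1, -68.6, 405.1]
ee_rot: [0.0, 0.987, 0.161, 0.001]
contact_force: [1.0, -0.5, -0.9]
grip_width: 0.234
grasp_force: 0.0
```

Emit:
{"fn": "drive_tool", "kwargs": {
  "motion": [
    [[0, 0, 0], [30, -40, 0], 20],
    [[0, 0, 0], [60, -80, 0], 20],
    [[0, 0, 0], [90, -120, 0], 20],
    [[0, 0, 0], [120, -160, 0], 20],
    [[0, 0, -0.1], [130, -190, 0], 20]
  ]
}}

```text
time_s: 2.1
position: [404.0, 154.0, 404.9]
ee_rot: [-0.0, 0.977, 0.213, 0.001]
contact_force: [-1.0, 0.2, -0.2]
grip_width: 0.237
grasp_force: 0.0
```

```bash
cat > look.py <<'E'
from h import *; import sys
n=sys.argv[1]; s=monitor.state(); p,d=cams.read_camera('wrist'); np.savez(f'w{n}.npz',p=p,d=d)
cv2.imwrite(f'pics/w{n}.png',p[:,:,::-1])
q=s['ee_rot']; m=R.from_quat([q[1],q[2],q[3],q[0]]).as_matrix()
print('t',round(s['time_s'],2),'pos',np.round(s['position'],1),'yaw',np.degrees(np.arctan2(m[1,0],m[0,0])),'z',np.round(m[:,2],3),'grip',s['grip_width'],'F',np.round(s['contact_force'],1),'q',np.round(s['qpos'],2),'tips',robot.tips_ahead)
for t,z in [('gate',4),('slot_end',4),('cell_1',4),('vial_pan',4),('vial_bench',0)]:
    for r in cams.spot_point('wrist',t): print(t,np.round(r['position'],1),round(r['confidence'],2),np.round(at_z('wrist',r['position'],z,s),1))
E
python3 look.py 1; python3 -c "
from h import *
print(cams.camera_info('wrist'))"
```

```text
t 2.1 pos [404.  154.  404.9] yaw 24.56886789271861 z [ 0.002  0.001 -1.   ] grip 0.23693855549969722 F [-1.   0.2 -0.2] q [ 0.22  0.09 -0.29  1.19  0.    2.93] tips 173.4
gate [208.1  41. ] 0.82 [508.8 263.1   4. ]
cell_1 [271.7  77. ] 0.92 [504.4 183.6   4. ]
cell_1 [170.3 106.8] 0.85 [426.  276.8   4. ]
cell_1 [338.4 215.8] 0.64 [389.3  34.9   4. ]
cell_1 [354.  164.1] 0.57 [456.1  49.8   4. ]
cell_1 [222.3 139. ] 0.56 [417.1 207.6   4. ]
vial_pan [176.  160.3] 0.71 [370.  248.9   4. ]
vial_bench [210.4  40. ] 0.3 [511.3 262.    0. ]
{'fx': 307.2433437423922, 'fy': 307.2433437423922, 'cx': 257.86572652837407, 'cy': 194.75054234134922, 'T_tool_cam': array([[ 3.99074272e-04, -9.61588401e-01, -2.74495151e-01,
         6.99946544e+01],
       [ 9.99999654e-01,  5.84091822e-04, -5.92293841e-04,
        -6.03201685e-01],
       [ 7.29873260e-04, -2.74494820e-01,  9.61588301e-01,
         3.00487338e+01],
       [ 0.00000000e+00,  0.00000000e+00,  0.00000000e+00,
         1.00000000e+00]])}
```

View pics/w1.png

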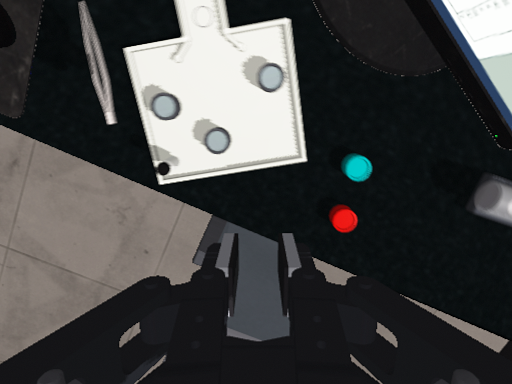

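The wrist picture shows the pan, with cells at (271,77), (166,106) and (217,140), the vial at (163,168), and the gate near (208,38). I'll now fit the tray pose and cell positions from the pan corners and the depth.

```bash
cat > fit.py <<'E'
from h import *
def tray(name,corners,st):  # outer top corners z=11: LF,RF,LR,RR -> tray pose
    W=np.array([at_z(name,c,11,st)[:2] for c in corners]); L=np.array([[5,90],[5,-90],[-150,90],[-150,-90]],float)
    lc,wc=L.mean(0),W.mean(0); U,_,Vt=np.linalg.svd((L-lc).T@(W-wc)); r=(U@Vt).T
    t=wc-r@lc; print('res',np.round(W-(L@r.T+t),1).tolist()); return np.arctan2(r[1,0],r[0,0]),t
def blobs(name,d,st,zlo=18,zhi=30):
    P=world_map(name,d,st); m=((d>0)&(P[...,2]>zlo)&(P[...,2]<zhi)).astype(np.uint8)
    n,l,s,c=cv2.connectedComponentsWithStats(m); return [(s[i,4],np.round(np.r_[(P[l==i][:,:2].max(0)+P[l==i][:,:2].min(0))/2,np.median(P[l==i][:,2])],1)) for i in range(1,n) if s[i,4]>60]
E
python3 - <<'E'
from fit import *
s=monitor.state(); z=np.load('w1.npz'); d=z['d']; p=z['p']
g=cv2.cvtColor(p,cv2.COLOR_RGB2GRAY); c=np.float32([[124,47],[290,19],[159,184],[307,161]]).reshape(-1,1,2)
cv2.cornerSubPix(g,c,(5,5),(-1,-1),(3,30,.01)); c=c[:,0]; print(c)
yaw,t=tray('wrist',c,s); print(np.degrees(yaw),t)
r=np.array([[np.cos(yaw),-np.sin(yaw)],[np.sin(yaw),np.cos(yaw)]])
for a,b in blobs('wrist',d,s): print(a,b,'tray',np.round(r.T@(b[:2]-t),1))
P=world_map('wrist',d,s); print(P[100,205],P[60,205])
E
```

```text
[[122.58018   48.025265]
 [290.3587    18.893677]
 [158.9217   184.35785 ]
 [306.81244  160.673   ]]
res [[-1.1, 1.4], [-0.3, -1.7], [0.2, 0.7], [1.1, -0.3]]
33.38315980460437 [508.59277043 259.04038402]
88 [426.5 455.2  19.7] tray [ 39.4 209. ]
643 [500.5 177.8  22.3] tray [-51.5 -63.4]
623 [425.6 273.   22.4] tray [-61.6  57.3]
552 [414.4 205.7  22.3] tray [-108.     7.3]
300 [451.2  42.7  19.6] tray [-167.  -149.1]
181 [ 489.2 -116.6   24.5] tray [-222.9 -303. ]
270 [387.1  26.6  19.5] tray [-229.3 -127.2]
79 [ 464.8 -138.5   18.6] tray [-255.3 -307.9]
[448.34358987 238.11843992   5.03726676] [487.90882259 253.63501532   5.43166612]
```

```bash
python3 - <<'E'
from h import *
d=np.load('w1.npz')['d']
i,T=cam_T('wrist',monitor.state()); M=np.array(i['T_tool_cam']); v,u=np.mgrid[:384,:512]
P=np.stack([(u-i['cx'])/i['fx']*d,(v-i['cy'])/i['fy']*d,d],-1)@M[:3,:3].T+M[:3,3]
m=(d>0)&(P[...,2]<200)&(P[...,2]>140)&(abs(P[...,0])<60)
Q=P[m]; print(len(Q),Q.min(0),Q.max(0))
for lo in range(140,180,4):
    q=Q[(Q[:,2]>=lo)&(Q[:,2]<lo+4)]
    if len(q):
        for sgn in (-1,1):
            a=q[q[:,1]*sgn>0]
            if len(a): print(lo,sgn,len(a),np.round(a.min(0),1),np.round(a.max(0),1))
E
```

```text
1982 [-11.14959193 -24.54409966 140.02075265] [ 12.07447314  22.77060164 173.84708493]
140 -1 150 [-10.8 -24.5 140. ] [ 12.1 -10.7 144. ]
140 1 136 [-10.5   9.1 140.1] [ 12.1  22.5 144. ]
144 -1 159 [ -8.  -24.5 144.1] [ 11.8 -10.7 147.9]
144 1 174 [ -8.9   9.1 144. ] [ 11.8  22.7 148. ]
148 -1 160 [-11.1 -24.5 148. ] [ 11.9 -10.7 152. ]
148 1 147 [-11.   9. 148.] [ 11.6  22.7 152. ]
152 -1 146 [ -9.3 -24.3 152. ] [ 11.8 -10.7 156. ]
152 1 159 [-10.6   9.1 152. ] [ 11.8  22.8 155.9]
156 -1 134 [-10.7 -24.3 156. ] [ 11.8 -10.8 160. ]
156 1 129 [-10.3   9.1 156.1] [ 12.   22.6 160. ]
160 -1 117 [-10.6 -24.5 160. ] [ 11.8 -10.8 164. ]
160 1 127 [-10.5   9.1 160. ] [ 11.8  22.6 163.9]
164 -1 91 [ -8.2 -23.  164. ] [ 11.8 -10.8 167.8]
164 1 88 [ -7.6   9.1 164. ] [ 11.8  21.  167.9]
168 -1 25 [ -9.6 -16.1 168. ] [ 11.3 -10.8 171.9]
168 1 24 [ -9.    9.1 168. ] [ 11.4  15.4 171.8]
172 -1 7 [ -8.1 -11.  172.2] [ -3.6 -10.9 173.8]
172 1 9 [-10.    9.1 172.3] [ -3.4   9.2 173.6]
```

Emit:
{"fn": "drive_tool", "kwargs": {
  "motion": [
    [[0, 0, -0.1], [0, -12, 40], 20],
    [[0, 0, -0.154], [-0.5, -25, 80], 20],
    [[0, 0, -0.154], [-0.7, -37.9, 120], 20],
    [[0, 0, -0.154], [-0.7, -37.9, 140], 20],
    [[0, 0, -0.154], [-0.7, -37.9, 140], 20]
  ]
}}

```text
time_s: 2.9
position: [384.8, 183.6, 262.1]
ee_rot: [0.0, 0.959, 0.284, -0.003]
contact_force: [-1.2, 0.5, 0.3]
grip_width: 0.238
grasp_force: 0.0
```

```bash
python3 look.py 2; python3 - <<'E'
from fit import *
s=monitor.state(); d=np.load('w2.npz')['d']; yaw=np.radians(33.4);t=[508.6,259]
r=np.array([[np.cos(yaw),-np.sin(yaw)],[np.sin(yaw),np.cos(yaw)]])
for a,b in blobs('wrist',d,s): print(a,b,'tray',np.round(r.T@(b[:2]-t),1))
print('tcp tray',r.T@(s['position'][:2]-t))
E
```

```text
t 2.9 pos [384.8 183.6 262.1] yaw 32.96522276020317 z [-0.006 -0.002 -1.   ] grip 0.23798521807478748 F [-1.2  0.5  0.3] q [ 0.3   0.19 -0.57  0.82 -0.    2.86] tips 173.4
slot_end [354.8  62.8] 0.75 [502.3 181.9   4. ]
cell_1 [178.5  80.1] 0.96 [426.7 277.9   4. ]
cell_1 [411.1 282.2] 0.92 [393.   36.5   4. ]
cell_1 [449.2 214.6] 0.7 [455.4  51.4   4. ]
cell_1 [356.8  61.6] 0.68 [503.6 181.2   4. ]
cell_1 [255.  143.9] 0.57 [418.6 209.3   4. ]
vial_pan [176.7 170.4] 0.57 [369.7 248.1   4. ]
vial_bench [255.2 146.1] 0.58 [416.9 208.1   0. ]
87 [582.5 126.4  18.4] tray [ -11.3 -151.4]
1752 [507.7 184.7  27.7] tray [-41.7 -61.5]
1739 [431.7 279.4  27.4] tray [-53.   59.4]
1468 [420.9 212.1  27.1] tray [-99.    9.1]
108 [378.  251.1  23.6] tray [-113.4   65.3]
1392 [459.1  49.9  22.7] tray [-156.4 -147.3]
868 [399.3  33.1  21.8] tray [-215.6 -128.4]
tcp tray [-141.513984      4.80255633]
```

View pics/w2.png

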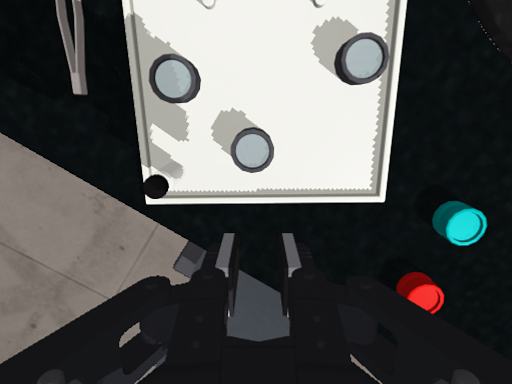

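```bash
python3 look.py 3; python3 - <<'E'
from fit import *
s=monitor.state(); z=np.load('w3.npz');d=z['d']; yaw=np.radians(33.4);t=[508.6,259]
r=np.array([[np.cos(yaw),-np.sin(yaw)],[np.sin(yaw),np.cos(yaw)]])
P=world_map('wrist',d,s); print(P[100,270],P[160,330])
for a,b in blobs('wrist',d,s): print(a,b,'tray',np.round(r.T@(b[:2]-t),1))
for c in [(148,204),(384,202)]: print('rear corner tray',r.T@(at_z('wrist',c,11,s)[:2]-t))
p=z['p']; hsv=cv2.cvtColor(p,cv2.COLOR_RGB2HSV); 
for x,y in [(175,78),(252,149),(362,58)]: print(np.round(r.T@(at_z('wrist',(x,y),24,s)[:2]-t),1))
print('tcp tray',r.T@(s['position'][:2]-t))
E
```

```text
t 3.2 pos [387.8 185.1 266.3] yaw 33.04124383725053 z [ 0.003  0.001 -1.   ] grip 0.2336173451644369 F [-0.8  0.   1. ] q [ 0.3   0.19 -0.56  0.82 -0.    2.86] tips 173.4
slot_end [350.2  73.9] 0.6 [501.6 181.7   4. ]
cell_1 [177.9  88.3] 0.75 [426.6 279.2   4. ]
cell_1 [351.9  73. ] 0.71 [502.7 181.1   4. ]
cell_1 [445.3 223.1] 0.71 [454.1  48.2   4. ]
cell_1 [407.1 288.7] 0.69 [391.2  34.5   4. ]
cell_1 [252.7 153.1] 0.61 [416.8 209.1   4. ]
vial_pan [179.2 180.4] 0.63 [367.9 245.4   4. ]
vial_pan [77.3  4.2] 0.45 [436.6 361.5   4. ]
vial_bench [350.9  73.5] 0.64 [503.  180.7   0. ]
[454.177959   219.55706617   2.9060082 ] [442.83991733 156.85967547   2.10167065]
1829 [500.6 182.6  21. ] tray [-48.7 -59.4]
1739 [424.8 277.2  21.2] tray [-59.9  61.3]
1422 [413.8 209.9  21.2] tray [-106.2   11.2]
118 [371.1 248.7  23.9] tray [-120.5   67.1]
421 [452.2  47.2  19.1] tray [-163.7 -145.8]
193 [394.9  31.   19.1] tray [-220.4 -127.8]
rear corner tray [-142.88180313   90.13684387]
rear corner tray [-142.11673295  -90.09888319]
[-53.8  59.1]
[-99.6  10. ]
[-42.4 -60.3]
tcp tray [-142.24619879    5.52683024]
```

```bash
python3 - <<'E'
from fit import *
s=monitor.state(); z=np.load('w3.npz');p=z['p']; yaw=np.radians(33.4);t=[508.6,259]
r=np.array([[np.cos(yaw),-np.sin(yaw)],[np.sin(yaw),np.cos(yaw)]])
T=lambda px,zz: np.round(r.T@(at_z('wrist',px,zz,s)[:2]-t),1)
g=cv2.cvtColor(p,cv2.COLOR_RGB2GRAY).astype(int)
# outer wall edges: first bright pixel from outside along rows/cols
for row in (50,110,150,190):
    b=np.where(g[row,100:430]>150)[0]+100; print('row',row,T((b[0],row),11),T((b[-1],row),11))
for col in (200,300,350):
    b=np.where(g[:230,col]>150)[0]; print('col',col,T((col,b[-1]),11))
hsv=g<60
m=((g<70)).astype(np.uint8)
n,l,st,c=cv2.connectedComponentsWithStats(m)
for i in range(1,n):
    if 150<st[i,4]<3000 and 140<c[i][0]<400 and c[i][1]<215: print('dark',st[i],T((st[i][0]+st[i][2]/2,st[i][1]+st[i][3]/2),18))
E
```

```text
row 50 [-34.9  91.1] [-35.8 -86.7]
row 110 [-73.6  90.8] [-74.4 -86.3]
row 150 [-101.7   91. ] [-102.5  -86.6]
row 190 [-131.9   72.4] [-132.6  -86.8]
col 200 [-146.3   50.6]
col 300 [-145.8  -26.1]
col 350 [-146.   -64.5]
dark [331  53  27  41 268] [-51.  -51.5]
dark [152  66  28  46 342] [-60.1  67.2]
dark [184  70  17  41 157] [-61.1  49.5]
```

View pics/w3.png

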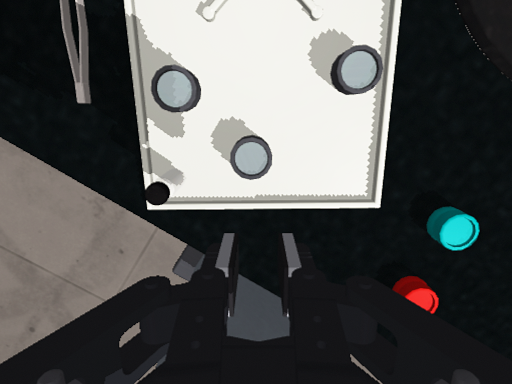

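Emit:
{"fn": "drive_tool", "kwargs": {
  "motion": [
    [[0, 0, -0.006], [0, -4.5, 25], 20],
    [[0, 0, -0.006], [0, -4.5, 50], 20],
    [[0, 0, -0.006], [0, -4.5, 70], 20],
    [[0, 0, -0.006], [0, -4.5, 77.8], 20],
    [[0, 0, -0.006], [0, -4.5, 77.8], 20]
  ]
}}

```text
time_s: 4.0
position: [383.6, 188.8, 186.1]
ee_rot: [0.0, 0.958, 0.288, -0.001]
contact_force: [0.1, 0.1, 0.5]
grip_width: 0.231
grasp_force: 0.0
```

Emit:
{"fn": "drive_tool", "kwargs": {
  "motion": [
    [[0, 0, 0], [4, 0, 0], 20],
    [[0, 0, 0], [8, 0, 0], 20],
    [[0, 0, 0], [12, 0, 0], 20],
    [[0, 0, 0], [16, 0, 0], 20],
    [[0, 0, 0], [20, 0, 0], 20]
  ]
}}

```text
time_s: 4.5
position: [401.2, 200.2, 187.2]
ee_rot: [0.0, 0.958, 0.288, 0.0]
contact_force: [-2.0, -0.6, 1.6]
grip_width: 0.238
grasp_force: 0.9
```

Emit:
{"fn": "drive_tool", "kwargs": {
  "motion": [
    [[0, 0, 0], [6, 0.6, 0], 20],
    [[0, 0, 0], [13, 1.5, 0], 20],
    [[0, 0, 0], [20, 2.4, 0], 20],
    [[0, 0, 0], [26, 3.2, 0], 20],
    [[0, 0, 0], [30, 3.8, 0], 20]
  ]
}}

```text
time_s: 5.0
position: [428.9, 213.8, 186.9]
ee_rot: [-0.0, 0.958, 0.288, 0.0]
contact_force: [-0.7, 0.1, 0.5]
grip_width: 0.231
grasp_force: 0.8
```

```bash
cat > m.py <<'E'
from fit import *; import sys
yaw=np.radians(33.4);t=np.array([510,262.3]); r=np.array([[np.cos(yaw),-np.sin(yaw)],[np.sin(yaw),np.cos(yaw)]])
cams.read_camera('wrist'); s=monitor.state(); p,d=cams.read_camera('wrist'); n=sys.argv[1]
np.savez(f'w{n}.npz',p=p,d=d); cv2.imwrite(f'pics/w{n}.png',p[:,:,::-1])
q=s['ee_rot']; m=R.from_quat([q[1],q[2],q[3],q[0]]).as_matrix()
print('t',round(s['time_s'],2),'tcp',np.round(s['position'],1),'tray',np.round(r.T@(s['position'][:2]-t),1),'yaw',np.degrees(np.arctan2(m[1,0],m[0,0])),'F',np.round(s['contact_force'],1),'q6',s['qpos'][5])
for k,z in [('gate',4),('slot_end',4),('cell_1',4)]:
    for o in cams.spot_point('wrist',k): print(k,np.round(o['position'],0),round(o['confidence'],2),np.round(r.T@(at_z('wrist',o['position'],z,s)[:2]-t),1))
for a,b in blobs('wrist',d,s,14,30): print(a,b[2],np.round(r.T@(b[:2]-t),1))
E
python3 m.py 4
```

```text
t 5.05 tcp [429.4 214.  187. ] tray [-93.9   4. ] yaw 33.447474621172226 F [ 0.6  0.3 -0. ] q6 2.8877441251627447
gate [270.  54.] 0.6 [-0.2 -0.7]
cell_1 [507. 348.] 0.74 [-163.1 -145.5]
cell_1 [393. 165.] 0.71 [-51.4 -63.4]
cell_1 [261. 202.] 0.64 [-71.    2.8]
cell_1 [154. 187.] 0.61 [-63.   57.9]
3924 22.5 [-50.7 -62.5]
3627 22.5 [-61.5  58. ]
3924 22.6 [-82.7   4.1]
```

View pics/w4.png

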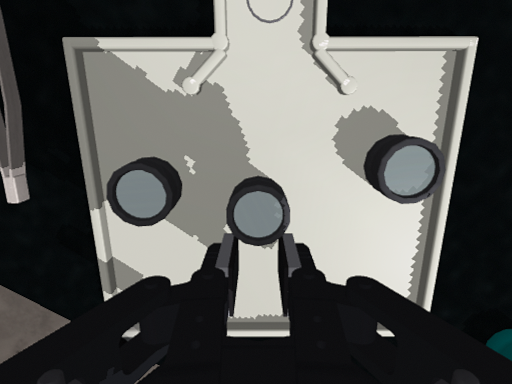

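Cell C3 sits between the fingertips at (258,212), and the gate centre is at column 270. I'm steering it onto the axis.

Emit:
{"fn": "drive_tool", "kwargs": {
  "motion": [
    [[0, 0, 0], [6, 0.6, 0], 20],
    [[0, 0, 0], [15, 1.6, 0], 20],
    [[0, 0, 0], [24, 2.6, 0], 20],
    [[0, 0, 0], [33, 3.6, 0], 20],
    [[0, 0, 0], [40, 4, 0], 20]
  ]
}}

```text
time_s: 5.75
position: [464.8, 232.7, 186.9]
ee_rot: [0.0, 0.958, 0.288, 0.0]
contact_force: [-0.3, -0.1, 0.1]
grip_width: 0.234
grasp_force: 0.2
```

```bash
python3 m.py 5;  python3 - <<'E'
from h import *
p=np.load('w5.npz')['p']; g=cv2.cvtColor(p,cv2.COLOR_RGB2GRAY)
c=cv2.HoughCircles(g,cv2.HOUGH_GRADIENT,1,60,param1=100,param2=25,minRadius=20,maxRadius=45); print(c)
E
```

```text
t 5.8 tcp [465.7 233.1 187.1] tray [-53.1   0. ] yaw 33.45399786276953 F [ 1.1  0.2 -0.1] q6 2.899892743482295
gate [260. 142.] 0.95 [ 0.6 -0.5]
cell_1 [155. 257.] 0.92 [-62.   57.2]
cell_1 [260. 200.] 0.87 [-28.8  -0.6]
cell_1 [378. 237.] 0.62 [-50.  -64.4]
3931 22.7 [-41.5   0.3]
3230 22.4 [-50.3 -62.4]
2180 22.2 [-60.9  57.7]
[[[259.5  94.5  22.3]
  [256.5 213.5  23.2]
  [382.5 242.5  33.3]
  [259.5  19.5  22.7]
  [138.5 273.5  28.6]]]
```

View pics/w5.png

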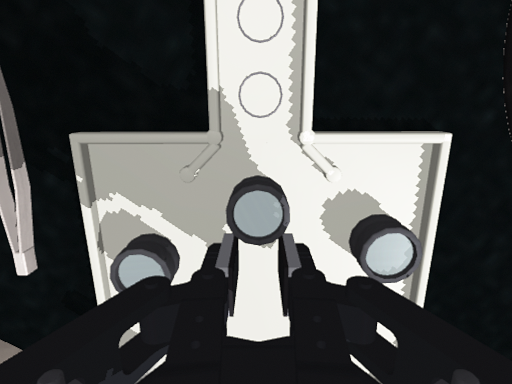

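The cell (258,210) is lined up with the gate (260,142), so I'm pushing it through.

Emit:
{"fn": "drive_tool", "kwargs": {
  "motion": [
    [[0, 0, 0], [5, 0.1, 0], 20],
    [[0, 0, 0], [11, 0.2, 0], 20],
    [[0, 0, 0], [17, 0.3, 0], 20],
    [[0, 0, 0], [23, 0.4, 0], 20],
    [[0, 0, 0], [28, 0.4, 0], 20]
  ]
}}

```text
time_s: 6.5
position: [487.8, 247.6, 186.9]
ee_rot: [0.0, 0.958, 0.288, 0.0]
contact_force: [0.1, 0.1, -0.6]
grip_width: 0.232
grasp_force: 0.2
```

Emit:
{"fn": "drive_tool", "kwargs": {
  "motion": [
    [[0, 0, 0], [5, 0, 0], 20],
    [[0, 0, 0], [11, 0, 0], 20],
    [[0, 0, 0], [18, 0, 0], 20],
    [[0, 0, 0], [25, 0, 0], 20],
    [[0, 0, 0], [30, 0, 0], 20]
  ]
}}

```text
time_s: 7.0
position: [512.9, 264.2, 186.9]
ee_rot: [-0.0, 0.958, 0.288, 0.0]
contact_force: [-0.6, 0.0, -0.5]
grip_width: 0.232
grasp_force: 0.2
```

```bash
python3 m.py 6
```

```text
t 7.05 tcp [513.5 264.5 187. ] tray [ 4.1 -0.1] yaw 33.45593901407429 F [ 1.3  0.6 -0.2] q6 2.923474825724936
gate [260. 248.] 0.92 [ 0.4 -0.9]
slot_end [260.  17.] 0.82 [ 1.129e+02 -1.000e-01]
cell_1 [367. 329.] 0.7 [-51.8 -64.2]
cell_1 [260. 200.] 0.67 [27.7 -0.3]
597 22.5 [89.2 58.8]
3921 22.6 [15.9  0.1]
213 23.0 [-40.5 -67.2]
106 22.0 [-60.4  57.6]
88 24.0 [-57.7 -54.4]
```

Emit:
{"fn": "drive_tool", "kwargs": {
  "motion": [
    [[0, 0, 0], [-10, 0, 0], 20],
    [[0, 0, 0], [-20, 0, -20], 20],
    [[0, 0, -0.14], [-35, 30, -40], 20],
    [[0, 0, -0.28], [-50, 65, -45], 20],
    [[0, 0, -0.42], [-55, 96, -45], 20]
  ]
}}

```text
time_s: 7.75
position: [518.2, 151.8, 233.1]
ee_rot: [0.0, 0.875, 0.484, 0.0]
contact_force: [0.8, 0.3, -0.3]
grip_width: 0.23
grasp_force: 0.0
```

Emit:
{"fn": "drive_tool", "kwargs": {
  "motion": [
    [[0, 0, -0.14], [0, 0, 0], 20],
    [[0, 0, -0.28], [0, 0, 0], 20],
    [[0, 0, -0.42], [0, 0, 0], 20],
    [[0, 0, -0.56], [0, 0, 0], 20],
    [[0, 0, -0.7], [0, 0, 0], 20]
  ]
}}

```text
time_s: 8.25
position: [518.2, 152.9, 231.8]
ee_rot: [-0.0, 0.656, 0.754, -0.0]
contact_force: [-0.9, -0.4, -0.6]
grip_width: 0.237
grasp_force: 0.0
```

Emit:
{"fn": "drive_tool", "kwargs": {
  "motion": [
    [[0, 0, -0.14], [0, 0, 0], 20],
    [[0, 0, -0.28], [0, 0, 0], 20],
    [[0, 0, -0.42], [0, 0, 0], 20],
    [[0, 0, -0.45], [0, 0, 0], 20],
    [[0, 0, -0.45], [0, 0, 0], 20]
  ]
}}

```text
time_s: 8.75
position: [518.3, 153.0, 231.8]
ee_rot: [-0.0, 0.474, 0.88, -0.0]
contact_force: [-0.0, 0.1, 0.3]
grip_width: 0.236
grasp_force: 0.0
```

```bash
python3 m.py 7
```

```text
t 8.8 tcp [518.4 153.1 231.8] tray [-53.1 -95.8] yaw 123.35235071474716 F [-0.1  1.2  0.4] q6 1.1584518574407427
gate [350.  64.] 0.7 [ 2.  -0.8]
cell_1 [111. 280.] 0.91 [-159.7 -146.4]
cell_1 [393.  60.] 0.7 [27.4  1.6]
cell_1 [ 16. 253.] 0.65 [-224.3 -124.6]
cell_1 [262. 169.] 0.59 [-49.9 -64. ]
2916 22.8 [26.3  0.7]
1990 22.6 [-50.8 -62.6]
681 18.1 [-222.6 -128.3]
1262 18.1 [-166.4 -147.8]
1727 14.7 [  75.8 -156.8]
212 17.2 [  39.9 -182.4]
98 17.4 [  22.5 -209.1]
```

Emit:
{"fn": "drive_tool", "kwargs": {
  "motion": [
    [[0, 0, 0], [0, 2.5, 20], 20],
    [[0, 0, 0], [0, 2.5, 38], 20],
    [[0, 0, 0], [0, 2.5, 44.8], 20],
    [[0, 0, 0], [3, 2.5, 44.8], 20],
    [[0, 0, 0], [7, 2.5, 44.8], 20]
  ]
}}

```text
time_s: 9.5
position: [517.6, 160.7, 187.5]
ee_rot: [0.0, 0.474, 0.88, 0.0]
contact_force: [-0.5, -0.4, 0.1]
grip_width: 0.23
grasp_force: 0.0
```

Emit:
{"fn": "drive_tool", "kwargs": {
  "motion": [
    [[0, 0, 0], [4, 0, 0], 20],
    [[0, 0, 0], [8, 0, 0], 20],
    [[0, 0, 0], [14, 0, 0], 20],
    [[0, 0, 0], [22, 0, 0], 20],
    [[0, 0, 0], [30, 0, 0], 20]
  ]
}}

```text
time_s: 10.0
position: [500.8, 186.2, 187.4]
ee_rot: [0.0, 0.474, 0.88, 0.0]
contact_force: [0.1, -1.5, 0.9]
grip_width: 0.233
grasp_force: 0.6
```

Emit:
{"fn": "drive_tool", "kwargs": {
  "motion": [
    [[0, 0, 0], [8, 0, 0], 20],
    [[0, 0, 0], [16, 0, 0], 20],
    [[0, 0, 0], [24, 0, 0], 20],
    [[0, 0, 0], [31, 0, 0], 20],
    [[0, 0, 0], [36, 0, 0], 20]
  ]
}}

```text
time_s: 10.5
position: [480.8, 216.2, 187.1]
ee_rot: [0.0, 0.474, 0.881, -0.0]
contact_force: [0.9, -0.6, 1.4]
grip_width: 0.235
grasp_force: 0.9
```

```bash
python3 m.py 8
```

```text
t 10.55 tcp [480.4 216.6 187.1] tray [-49.8 -21.9] yaw 123.45619441683473 F [-0.6 -0.7  1.2] q6 1.2898743756606041
gate [354. 204.] 0.76 [0.9 0.3]
gate [94. 66.] 0.19 [-125.6   67.1]
cell_1 [259. 204.] 0.95 [-48.8  -0. ]
cell_1 [233.  85.] 0.65 [-61.5  58.6]
cell_1 [407. 202.] 0.58 [28.3  1.2]
777 22.7 [-123.    65.3]
4348 22.7 [-62.   58.2]
3916 22.7 [-48.9 -10.2]
3621 22.6 [26.2  0.9]
```

Emit:
{"fn": "drive_tool", "kwargs": {
  "motion": [
    [[0, 0, 0], [-8, 0, 0], 20],
    [[0, 0, 0], [-12, 0, -20], 20],
    [[0, 0, 0.14], [-8, -8, -45], 20],
    [[0, 0, 0.28], [8, -25, -45], 20],
    [[0, 0, 0.42], [21.4, -36.2, -45], 20]
  ]
}}

```text
time_s: 11.25
position: [439.2, 213.0, 232.8]
ee_rot: [0.0, 0.65, 0.76, 0.001]
contact_force: [0.2, -0.3, -0.5]
grip_width: 0.235
grasp_force: 0.0
```

Emit:
{"fn": "drive_tool", "kwargs": {
  "motion": [
    [[0, 0, 0.14], [0, 0, 0], 20],
    [[0, 0, 0.28], [0, 0, 0], 20],
    [[0, 0, 0.42], [0, 0, 0], 20],
    [[0, 0, 0.56], [0, 0, 0], 20],
    [[0, 0, 0.7], [0, 0, 0], 20]
  ]
}}

```text
time_s: 11.75
position: [439.5, 213.0, 232.0]
ee_rot: [0.0, 0.871, 0.491, -0.0]
contact_force: [-0.3, 1.1, 1.3]
grip_width: 0.239
grasp_force: 0.0
```

Emit:
{"fn": "drive_tool", "kwargs": {
  "motion": [
    [[0, 0, 0.14], [0, 0, 0], 20],
    [[0, 0, 0.28], [0, 0, 0], 20],
    [[0, 0, 0.42], [0, 0, 0], 20],
    [[0, 0, 0.45], [0, 0, 0], 20],
    [[0, 0, 0.45], [0, 0, 0], 20]
  ]
}}

```text
time_s: 12.25
position: [439.4, 213.2, 232.0]
ee_rot: [0.0, 0.958, 0.288, -0.0]
contact_force: [0.5, -0.0, -0.1]
grip_width: 0.237
grasp_force: 0.0
```

```bash
python3 m.py 9
```

```text
t 12.3 tcp [439.3 213.3 232. ] tray [-86.  -2.] yaw 33.54524200653326 F [-0.  -0.2 -0.1] q6 2.878115365986532
gate [259.  80.] 0.57 [-0.  -1.9]
cell_1 [257. 162.] 0.96 [-50.3  -0.9]
cell_1 [453. 309.] 0.84 [-161.4 -148.2]
cell_1 [168. 178.] 0.7 [-61.1  58.2]
cell_1 [257.  29.] 0.61 [27.6 -0.4]
2617 22.6 [26.5  1. ]
2013 22.6 [-49.4   1. ]
2053 22.5 [-61.5  58.2]
260 20.5 [-121.4   64.5]
987 18.1 [-161.1 -151.3]
```

Emit:
{"fn": "drive_tool", "kwargs": {
  "motion": [
    [[0, 0, 0], [0, -1.8, 20], 20],
    [[0, 0, 0], [0, -1.8, 38], 20],
    [[0, 0, 0], [0, -1.8, 45], 20],
    [[0, 0, 0], [3, -1.8, 45], 20],
    [[0, 0, 0], [8, -1.8, 45], 20]
  ]
}}

```text
time_s: 13.0
position: [445.1, 219.6, 187.4]
ee_rot: [0.0, 0.958, 0.288, -0.0]
contact_force: [-0.5, 0.7, -0.5]
grip_width: 0.234
grasp_force: 0.0
```

Emit:
{"fn": "drive_tool", "kwargs": {
  "motion": [
    [[0, 0, 0], [4, 0, 0], 20],
    [[0, 0, 0], [8, 0, 0], 20],
    [[0, 0, 0], [13, 0, 0], 20],
    [[0, 0, 0], [20, 0, 0], 20],
    [[0, 0, 0], [26, 0, 0], 20]
  ]
}}

```text
time_s: 13.5
position: [467.0, 234.1, 187.2]
ee_rot: [0.0, 0.958, 0.288, 0.0]
contact_force: [0.0, -1.5, 1.0]
grip_width: 0.232
grasp_force: 1.0
```

```bash
python3 m.py 10
```

```text
t 13.55 tcp [467.9 234.6 187.4] tray [-50.4   0. ] yaw 33.45570189465228 F [ 0.9  1.1 -0.5] q6 2.9011725033555735
gate [264. 145.] 0.7 [ 2.1 -2.3]
cell_1 [259.  91.] 0.87 [27.5  0.3]
cell_1 [154. 261.] 0.64 [-61.8  57.9]
4256 22.7 [26.8  0.8]
3886 22.7 [-39.1   0.4]
1905 22.3 [-60.5  57.5]
```

Emit:
{"fn": "drive_tool", "kwargs": {
  "motion": [
    [[0, 0, 0], [5, 0.1, 0], 20],
    [[0, 0, 0], [10, 0.2, 0], 20],
    [[0, 0, 0], [16, 0.3, 0], 20],
    [[0, 0, 0], [21, 0.4, 0], 20],
    [[0, 0, 0], [26, 0.4, 0], 20]
  ]
}}

```text
time_s: 14.25
position: [489.0, 248.1, 187.1]
ee_rot: [0.0, 0.958, 0.288, 0.0]
contact_force: [0.2, -0.2, 0.0]
grip_width: 0.234
grasp_force: 0.3
```

Emit:
{"fn": "drive_tool", "kwargs": {
  "motion": [
    [[0, 0, 0], [5, 0, 0], 20],
    [[0, 0, 0], [10, 0, 0], 20],
    [[0, 0, 0], [15, 0, 0], 20],
    [[0, 0, 0], [21, 0, 0], 20],
    [[0, 0, 0], [27, 0, 0], 20]
  ]
}}

```text
time_s: 14.75
position: [511.3, 263.0, 187.0]
ee_rot: [0.0, 0.958, 0.288, -0.0]
contact_force: [-1.3, -1.5, -0.5]
grip_width: 0.233
grasp_force: 0.2
```

```bash
python3 m.py 11
```

```text
t 14.8 tcp [512.3 263.5 187.2] tray [ 2.5 -0.3] yaw 33.45852443321686 F [0.3 0.2 0.3] q6 2.9225564411255114
gate [260. 246.] 0.6 [ 0.  -0.5]
slot_end [259.  10.] 0.57 [ 1.142e+02 -1.000e-01]
cell_1 [257. 145.] 0.88 [54.7  1.1]
cell_1 [259. 206.] 0.83 [23.2 -0.3]
608 22.9 [89.2 58.9]
7515 22.7 [28.9  0.4]
107 22.0 [-62.6  57.6]
```

Emit:
{"fn": "drive_tool", "kwargs": {
  "motion": [
    [[0, 0, 0], [-10, 0, 0], 20],
    [[0, 0, 0], [-20, 0, -20], 20],
    [[0, 0, -0.14], [-35, -30, -45], 20],
    [[0, 0, -0.28], [-50, -65, -45], 20],
    [[0, 0, -0.42], [-64, -93, -45], 20]
  ]
}}

```text
time_s: 15.5
position: [404.8, 305.2, 233.0]
ee_rot: [-0.0, 0.875, 0.483, 0.001]
contact_force: [-0.2, 0.2, 0.9]
grip_width: 0.232
grasp_force: 0.0
```

Emit:
{"fn": "drive_tool", "kwargs": {
  "motion": [
    [[0, 0, -0.14], [0, 0, 0], 20],
    [[0, 0, -0.28], [0, 0, 0], 20],
    [[0, 0, -0.42], [0, 0, 0], 20],
    [[0, 0, -0.56], [0, 0, 0], 20],
    [[0, 0, -0.7], [0, 0, 0], 20]
  ]
}}

```text
time_s: 16.0
position: [405.4, 304.4, 232.0]
ee_rot: [-0.0, 0.656, 0.754, -0.0]
contact_force: [0.0, 0.0, -0.5]
grip_width: 0.234
grasp_force: 0.0
```

Emit:
{"fn": "drive_tool", "kwargs": {
  "motion": [
    [[0, 0, -0.14], [0, 0, 0], 20],
    [[0, 0, -0.28], [0, 0, 0], 20],
    [[0, 0, -0.42], [0, 0, 0], 20],
    [[0, 0, -0.45], [0, 0, 0], 20],
    [[0, 0, -0.45], [0, 0, 0], 20]
  ]
}}

```text
time_s: 16.5
position: [405.5, 304.5, 232.0]
ee_rot: [-0.0, 0.474, 0.88, -0.0]
contact_force: [-0.2, -0.8, -0.1]
grip_width: 0.237
grasp_force: 0.0
```

```bash
python3 m.py 12
```

```text
t 16.55 tcp [405.7 304.5 232. ] tray [-63.9  92.7] yaw 123.35077270026773 F [-0.5 -0.4 -0.3] q6 1.507605147957523
gate [486. 330.] 0.42 [111.3  -1.2]
slot_end [489. 328.] 0.86 [113.5  -0. ]
cell_1 [262. 261.] 0.84 [-60.4  57. ]
cell_1 [376. 331.] 0.57 [27.  -2.2]
1318 22.9 [ 47.9 214.5]
298 22.3 [-123.1   70.7]
1550 22.4 [-62.1  58.6]
498 22.6 [87.2 64.5]
210 22.5 [27.6  9.1]
```

View pics/w12.png

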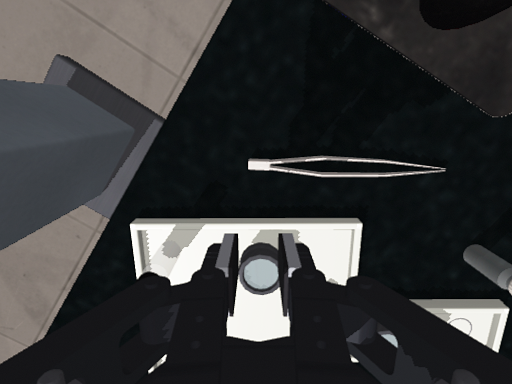

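The cell sits at (262,271) ahead of the −x finger faces. The left linkage overlaps the vial in this picture, so I'm checking clearance before descending.

```bash
python3 - <<'E'
from h import *
d=np.load('w12.npz')['d']
i=cams.camera_info('wrist'); M=np.array(i['T_tool_cam']); v,u=np.mgrid[:384,:512]
P=np.stack([(u-i['cx'])/i['fx']*d,(v-i['cy'])/i['fy']*d,d],-1)@M[:3,:3].T+M[:3,3]
for lo in range(-90,-20,8):
    m=(d>0)&(P[...,1]>=lo)&(P[...,1]<lo+8)&(P[...,2]<170)&(abs(P[...,0])<50); print(lo,m.sum(),np.round(P[m][:,2].max(),1) if m.any() else '', np.round([P[m][:,0].min(),P[m][:,0].max()]) if m.any() else '')
m=(d>0)&(P[...,2]>170)&(P[...,2]<200); print(np.round(np.c_[P[m].min(0),P[m].max(0)],1))
E
```

```text
-90 0  
-82 0  
-74 0  
-66 163 95.9 [11. 14.]
-58 1796 109.4 [11. 15.]
-50 3972 124.3 [-8. 14.]
-42 3875 128.2 [-12.  15.]
-34 1703 132.1 [-12.  15.]
-26 1957 166.1 [ 7. 21.]
[[-37.5 120.7]
 [-68.7 155.7]
 [170.6 200. ]]
```

Emit:
{"fn": "drive_tool", "kwargs": {
  "motion": [
    [[0, 0, 0], [0, 2.2, 20], 20],
    [[0, 0, 0], [0, 2.2, 38], 20],
    [[0, 0, 0], [0, 2.2, 44.8], 20],
    [[0, 0, 0], [-3, 2.2, 44.8], 20],
    [[0, 0, 0], [-7, 2.2, 44.8], 20]
  ]
}}

```text
time_s: 17.25
position: [412.2, 300.4, 187.7]
ee_rot: [0.0, 0.474, 0.881, 0.0]
contact_force: [-0.1, -0.5, 0.2]
grip_width: 0.233
grasp_force: 0.0
```

Emit:
{"fn": "drive_tool", "kwargs": {
  "motion": [
    [[0, 0, 0], [-4, 0, 0], 20],
    [[0, 0, 0], [-8, 0, 0], 20],
    [[0, 0, 0], [-14, 0, 0], 20],
    [[0, 0, 0], [-21, 0, 0], 20],
    [[0, 0, 0], [-28, 0, 0], 20]
  ]
}}

```text
time_s: 17.75
position: [427.9, 276.6, 187.5]
ee_rot: [0.0, 0.474, 0.88, 0.0]
contact_force: [-0.4, 0.8, 0.6]
grip_width: 0.238
grasp_force: 0.6
```

Emit:
{"fn": "drive_tool", "kwargs": {
  "motion": [
    [[0, 0, 0], [-8, 0, 0], 20],
    [[0, 0, 0], [-16, 0, 0], 20],
    [[0, 0, 0], [-24, 0, 0], 20],
    [[0, 0, 0], [-31, 0, 0], 20],
    [[0, 0, 0], [-35.5, 0, 0], 20]
  ]
}}

```text
time_s: 18.25
position: [447.4, 246.8, 187.3]
ee_rot: [0.0, 0.474, 0.88, 0.0]
contact_force: [-1.5, 1.3, 1.7]
grip_width: 0.232
grasp_force: 0.8
```

```bash
python3 m.py 13
```

```text
t 18.3 tcp [447.6 246.5 187.3] tray [-60.8  21.1] yaw 123.34399002661159 F [1.2 0.1 0.2] q6 1.3682067844847903
gate [368. 280.] 0.7 [ 1.5 -2.5]
cell_1 [258. 275.] 0.9 [-60.6   1.1]
cell_1 [411. 276.] 0.87 [25.5  0.4]
cell_1 [470. 276.] 0.87 [58.7  0.2]
520 22.6 [-123.5   68. ]
3057 22.5 [-63.4  15.1]
5339 22.5 [41.6  3.1]
```

Emit:
{"fn": "drive_tool", "kwargs": {
  "motion": [
    [[0, 0, 0], [8, 0, 0], 20],
    [[0, 0, 0], [12, 0, -20], 20],
    [[0, 0, 0.14], [10, -8, -45], 20],
    [[0, 0, 0.28], [-5, -25, -45], 20],
    [[0, 0, 0.42], [-21.4, -36, -45], 20]
  ]
}}

```text
time_s: 19.0
position: [428.0, 210.1, 233.0]
ee_rot: [0.0, 0.649, 0.761, 0.0]
contact_force: [-0.4, 0.4, -0.2]
grip_width: 0.232
grasp_force: 0.0
```

Emit:
{"fn": "drive_tool", "kwargs": {
  "motion": [
    [[0, 0, 0.14], [0, 0, 0], 20],
    [[0, 0, 0.28], [0, 0, 0], 20],
    [[0, 0, 0.42], [0, 0, 0], 20],
    [[0, 0, 0.56], [0, 0, 0], 20],
    [[0, 0, 0.7], [0, 0, 0], 20]
  ]
}}

```text
time_s: 19.5
position: [428.2, 210.3, 232.2]
ee_rot: [-0.0, 0.871, 0.492, -0.0]
contact_force: [0.5, -0.1, -0.4]
grip_width: 0.237
grasp_force: 0.0
```

Emit:
{"fn": "drive_tool", "kwargs": {
  "motion": [
    [[0, 0, 0.14], [0, 0, 0], 20],
    [[0, 0, 0.28], [0, 0, 0], 20],
    [[0, 0, 0.42], [0, 0, 0], 20],
    [[0, 0, 0.45], [0, 0, 0], 20],
    [[0, 0, 0.45], [0, 0, 0], 20]
  ]
}}

```text
time_s: 20.0
position: [428.3, 210.1, 232.2]
ee_rot: [0.0, 0.957, 0.289, -0.0]
contact_force: [-0.2, -0.1, 0.5]
grip_width: 0.231
grasp_force: 0.0
```

```bash
python3 m.py 14
```

```text
t 20.05 tcp [428.4 210.  232.2] tray [-96.9   1.3] yaw 33.607053677288675 F [-0.4 -0.3  0.8] q6 2.8777972764432334
gate [264.  60.] 0.77 [ 0.  -1.1]
cell_1 [460. 298.] 0.95 [-162.1 -148. ]
cell_1 [261. 156.] 0.89 [-57.6   0.3]
cell_1 [261.  13.] 0.72 [25.   0.5]
1693 22.6 [21.7  1.4]
2008 22.6 [-60.2   0.1]
313 22.7 [-121.5   64.3]
1503 18.2 [-165.  -148.6]
```

Emit:
{"fn": "drive_tool", "kwargs": {
  "motion": [
    [[0, 0, 0.003], [0, 1.3, 20], 20],
    [[0, 0, 0.003], [0, 1.3, 38], 20],
    [[0, 0, 0.003], [0, 1.3, 45], 20],
    [[0, 0, 0.003], [3, 1.3, 45], 20],
    [[0, 0, 0.003], [8, 1.3, 45], 20]
  ]
}}

```text
time_s: 20.75
position: [436.3, 213.1, 187.6]
ee_rot: [0.0, 0.958, 0.286, -0.0]
contact_force: [-0.4, 0.5, -0.1]
grip_width: 0.235
grasp_force: 0.0
```

Emit:
{"fn": "drive_tool", "kwargs": {
  "motion": [
    [[0, 0, 0], [4, 0, 0], 20],
    [[0, 0, 0], [8, 0, 0], 20],
    [[0, 0, 0], [14, 0, 0], 20],
    [[0, 0, 0], [22, 0, 0], 20],
    [[0, 0, 0], [30, 0, 0], 20]
  ]
}}

```text
time_s: 21.25
position: [461.7, 229.8, 187.4]
ee_rot: [0.0, 0.958, 0.286, 0.0]
contact_force: [-1.2, -0.8, 1.7]
grip_width: 0.236
grasp_force: 0.9
```

Emit:
{"fn": "drive_tool", "kwargs": {
  "motion": [
    [[0, 0, 0], [4, 0, 0], 20],
    [[0, 0, 0], [8, 0, 0], 20],
    [[0, 0, 0], [9, 0, 0], 20]
  ]
}}

```text
time_s: 21.55
position: [469.0, 234.7, 187.2]
ee_rot: [0.0, 0.958, 0.286, 0.0]
contact_force: [-0.4, -0.1, 2.5]
grip_width: 0.236
grasp_force: 1.0
```

```bash
python3 m.py 15
```

```text
t 21.6 tcp [468.9 234.6 187.2] tray [-49.5  -0.5] yaw 33.281997834396535 F [-0.3 -0.2  0.5] q6 2.903607490206507
gate [261. 147.] 0.68 [ 1.5 -1.7]
gate [258. 148.] 0.67 [ 0.8 -0. ]
cell_1 [260. 201.] 0.97 [-26.6  -1.3]
cell_1 [258.  25.] 0.95 [55.9 -0. ]
cell_1 [257.  99.] 0.73 [24.2  0.3]
7912 22.6 [38.6  1.1]
3901 22.6 [-38.1  -0.2]
```

Aligned as in the earlier runs, so this is the final push.

Emit:
{"fn": "drive_tool", "kwargs": {
  "motion": [
    [[0, 0, 0], [5, -0.1, 0], 20],
    [[0, 0, 0], [10, -0.2, 0], 20],
    [[0, 0, 0], [16, -0.2, 0], 20],
    [[0, 0, 0], [21, -0.2, 0], 20],
    [[0, 0, 0], [26, -0.2, 0], 20]
  ]
}}

```text
time_s: 22.3
position: [490.6, 249.1, 187.1]
ee_rot: [0.0, 0.958, 0.286, -0.0]
contact_force: [0.1, -0.7, 0.1]
grip_width: 0.234
grasp_force: 0.5
```

Emit:
{"fn": "drive_tool", "kwargs": {
  "motion": [
    [[0, 0, 0], [5, 0, 0], 20],
    [[0, 0, 0], [10, 0, 0], 20],
    [[0, 0, 0], [15, 0, 0], 20],
    [[0, 0, 0], [21, 0, 0], 20],
    [[0, 0, 0], [27, 0, 0], 20]
  ]
}}

```text
time_s: 22.8
position: [513.3, 264.0, 187.2]
ee_rot: [0.0, 0.958, 0.286, 0.0]
contact_force: [-0.6, -1.4, 0.7]
grip_width: 0.233
grasp_force: 0.4
```

Emit:
{"fn": "drive_tool", "kwargs": {
  "motion": [
    [[0, 0, 0], [0, 0, 0], 20],
    [[0, 0, 0], [-10, 0, 0], 20],
    [[0, 0, 0], [-20, 0, 0], 20],
    [[0, 0, 0], [-25, 0, -35], 20],
    [[0, 0, 0], [-25, 0, -70], 20]
  ]
}}

```text
time_s: 23.3
position: [489.3, 248.6, 256.5]
ee_rot: [0.0, 0.958, 0.286, -0.003]
contact_force: [0.3, 0.6, -0.3]
grip_width: 0.234
grasp_force: 0.0
```

Emit:
{"fn": "drive_tool", "kwargs": {
  "motion": [
    [[0, 0, 0], [0, 0, 0], 20],
    [[0, 0, 0], [0, 0, 0], 20]
  ]
}}

```text
time_s: 23.5
position: [491.7, 249.7, 258.2]
ee_rot: [-0.0, 0.958, 0.286, 0.001]
contact_force: [-0.1, 0.1, 0.2]
grip_width: 0.236
grasp_force: 0.0
```

```bash
python3 m.py 16
```

```text
t 23.55 tcp [491.2 249.5 257. ] tray [-22.7  -0.3] yaw 33.26754684425374 F [-1.3  0.2 -0.8] q6 2.9158735024047093
gate [260. 172.] 0.89 [ 1.1 -1.6]
slot_end [260.  44.] 0.35 [87.2 -1.1]
cell_1 [255.  93.] 0.92 [56.4  2.3]
cell_1 [259. 136.] 0.82 [27.7 -0.8]
cell_1 [262.  43.] 0.62 [88.1 -2.3]
5614 22.7 [57.4  0.7]
228 22.5 [88.6 58.5]
3980 14.9 [  35.9 -166.5]
```

View pics/w16.png

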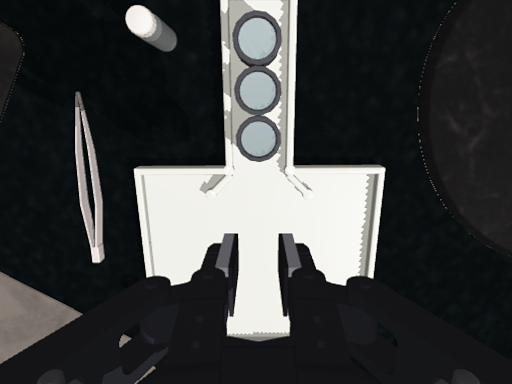

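All three cells stand in a row in the slot at (258,39), (258,91) and (259,138). The bench vial and tweezers are in place and the gripper is clear.

```bash
python3 -c "
from bench import robot
print(robot.close_job())"
```

```text
the job is handed in; nothing more can be done
None
```

All three cells stand in a row inside the slot, at about 27, 56 and 88 mm past the gate, and the job was handed in after 23.6 s on the robot's clock; no verdict came back.

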